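# Find the hidden catch of the tavla and draw out its secret drawer

### The arm

A 6-joint arm with a two-finger parallel gripper is mounted at the origin on the work surface. World frame = base frame: x ahead of the robot, y to its left, z up, the work surface at z = 0. Lengths are in m, angles in degrees, forces in N, time in s.
With the tool pointing down it reaches from about 0.3 to 0.75 m from the base axis. Payload 8.5 kg.
Tool frame: the origin (TCP) lies on the centre line of the jaws, within the pads' length; the fingertips stand 17 mm ahead of it and the grasp point (between the pads) lies 2 mm behind it; z points along the fingers, y is the line along which they close (so a half turn about z gives the same grasp; the last joint's range is limited). The gripper opens to 85 mm and grips with 20 to 120 N. Pads are 22 mm wide; open, the fingers measure 114 mm over their backs; the gripper's body (76 mm by 85 mm) begins 54 mm behind the grasp point. The pads swing forward as they close: fully open they stand 13 mm farther back than shut.
Start: joints at [-79.601, 21.807, 74.336, -0, 83.858, -12.336], TCP at [0.213, -0.507, 0.248] pointing down, gripper open.
Joint ranges: [-178.18, 178.18], [-50.72, 133.34], [12.68, 142.11], [-81.47, 261.47], [9.98, 163.14], [-165.26, 165.26]. Speed limits (degrees/s): [136.94, 136.94, 180, 180, 180, 180].

### API

Orientations are given as a 3x3 rotation matrix whose columns are the frame's x, y, z axes.
In Python, from rig import env gives the robot as it stands.
- The arm moves only by the shell command python3 -m handwheel 'ROWS' [OPENING] [FORCE]. ROWS is JSON, a list that holds one entry, the list of rows, each a list of 4 numbers: the shift along the tool's x, y, z in m, then the turn about the tool's z in rad. In form: [[[x, y, z, roll], ...]]. A call has 1 to 5 rows; each row shifts and turns the commanded pose from where the row before left it, along the tool's axes as they then stand; what a row does not reach is not made up. A row lasts 1/12 s, in which the tool goes at most 41.7 mm and 7.16 degrees, less where a joint would pass 70% of its speed; a pose out of reach is approached as far as the arm can. A call is refused whole if a number of a shift passes 0.0417 or a number of a turn 0.125, either way. A call with a gripper value outside its range is refused whole. OPENING is the opening in per cent of the stroke, from 0 (shut) to 100 (fully open), set as the call begins (- or left out, the last holds). The fingers move at their own pace and stop on an object; FORCE is the grip in N (left out, the last holds). Time passes only in rows, so rows that do not move let the fingers close. It gives the time, the measured TCP pose, the force and the opening at its end, in the units of the state.
- env.observe(): the state, without advancing time (a new reading comes with each control period).
- env.get_image(name): name is "side" or "top" or "wrist"; returns (picture, depth): 384x512x3 uint8, red, green, blue; 384x512 float32, m along the optical axis (not along the pixel's ray), 0 where there is no reading.
- env.camera_params(name): a dict with "K" (3x3 intrinsics, pixels), "D" ([k1, k2, p1, p2, k3] as OpenCV has them; the pictures are not rectified), "rvec" (rotation vector, rad) and "tvec" (3), from world to camera coordinates, as OpenCV has them. Camera axes: x right, y down, z forward; pixel columns grow to the right and rows downward; lengths in m; the calibration is good to about 2 mm. A picture is of the moment at which its call begins: read the wrist's pose just before it. camera_params takes no time and is no camera call; for the wrist camera it gives the pose at the moment of the call.
- env.close_job(): hands the job in, once; it reports no verdict.
The state is a dict: "time_s": time; "q": joint angles; "qvel": joint speeds; "joint_efforts": joint torques, N m; "position": TCP position; "tool_rot": TCP orientation; "ft_force": force on the tool from outside, world axes, zero at the start; "wrist_torque": the same for the moment, N m; "grip_width": finger opening in m.
Only numpy, scipy, OpenCV 4.12 (cv2) and the standard library are available. Lean on these libraries where they do the work, as an engineer would, in place of code of your own. Each camera call takes 0.05 s, during which the arm holds its last target. There are 200 camera calls.

### The job

The tavla on the bench has a hidden drawer, and one of the bone pieces along its front rail is the catch. Feel lightly along the row until one gives way under the fingers, press it home so that the drawer springs out, then draw the drawer fully out to its stop. Do not bear hard on the bone or the rail, and leave everything else lying as it is.

Things in the scene. Friction and masses are not known exactly. Their poses are not given: they have to be found in the camera images.
- tavla: The tavla (backgammon box), walnut, 300 deep (x), 440 wide (y), 86 high, held by four bench pegs so that it cannot shift. Origin: centre of its underside, on the bench; x runs from its front (nearest the robot, where the drawer comes out) to its back, y to its left along the front, z up. Behind the front rail the playing field lies at z = 74.
- rail: The tavla's front rail, 44 wide (x), 440 long (y). Origin: middle of its flat top face, 86 above the bench, 128 in front of the tavla's origin; axes as the tavla's. Six like bone pieces lie flush in it, centres at y = -130, -78, -26, 26, 78, 130 mm, with 8 of walnut between neighbours. Rail and bone stand a light touch: stay below 20 N on them.
- drawer (a joint): How far the hidden drawer is out of the tavla's front, towards its -x, in m: 0 shut (flush, no handle, latched), 0.105 at its stop. Unlatched, a spring plunger drives it out to about 0.05 and leaves it there; beyond that it slides with 1 N of rubbing plus 25 N per m/s of drag and stays where it is left.
- drawer_front_top (a point): Middle of the top edge of the drawer's front board, 64 above the bench; moves with the drawer. The board is 10 thick (this point is mid-thickness), 300 wide (y), 48 high. The drawer is open on top, its floor 23 above the bench. Drawn out by 0.05, 40 mm are clear between the inside of the board and the tavla's front face, over 280 of width.
- piece_1: Bone piece let flush into the rail, 44 along it (y) by 32 across (x), looking like the other five. Origin: centre of its top face while flush; axes as the rail's. Five pieces are glued fast; one, never told which, is the key. Numbers do not follow the order along the rail.
- piece_2: Bone piece let flush into the rail, 44 along it (y) by 32 across (x), looking like the other five. Origin: centre of its top face while flush; axes as the rail's. The key covers a recess: it gives way and sinks 5 mm under 1 to 2 N, so fingertips that slide onto it drop in.
- piece_3: Bone piece let flush into the rail, 44 along it (y) by 32 across (x), looking like the other five. Origin: centre of its top face while flush; axes as the rail's. Under the sunk key is the catch bar: 6 N starts it, 8.5 N takes it to the end of its 6 mm; the latch lets go after about 3 mm.
- piece_4: Bone piece let flush into the rail, 44 along it (y) by 32 across (x), looking like the other five. Origin: centre of its top face while flush; axes as the rail's. The key springs back up when left. The reading stays at the flush height even while the key is sunk.
- piece_5: Bone piece let flush into the rail, 44 along it (y) by 32 across (x), looking like the other five. Origin: centre of its top face while flush; axes as the rail's. Any of the six may be the key.
- piece_6: Bone piece let flush into the rail, 44 along it (y) by 32 across (x), looking like the other five. Origin: centre of its top face while flush; axes as the rail's. Any of the six may be the key.
- checker_1: Bystander: ebony checker, 27 across, 9 thick, lying on the playing field. Origin: centre of its underside.
- checker_2: Bystander: the other ebony checker, same size, on the other side of the playing field. Origin: centre of its underside.
- lozenge: Bystander: loose bone inlay lozenge, 42 by 22 by 5, flat on the bench near the front right corner of the tavla. Origin: centre of its underside.
- hinge: Bystander: squat brass hinge lying open, 56 by 50 by 10, near the front left corner of the tavla. Origin: centre of its underside.
- plane: Bystander: small cast iron block plane, worn black, 160 by 42 by 45, on the bench left of the tavla. Origin: centre of its sole.
- gauge: Bystander: boxwood marking gauge, stem 220 long, head 58 wide, 62 high, on the bench right of the tavla. Origin: under the middle of the stem.
- brush: Bystander: dust brush lying left of the plane, about 200 long. Origin: centre of its underside.

How it is judged:
By the outcome, as a careful person would: the job done as asked, in the order asked, and still so for the second after the job is handed in, with the robot touching nothing.
It also fails if it takes over 64 s, if anything falls off the work surface, if the arm or the gripper's body presses on something with over 40 N, if the wrist force passes 120 N, or if a joint passes its speed limit or range.

## Working session

There is one attempt and no reset: what is moved stays moved. The work goes in short steps, Python scripts to look and compute and a shell command to move; the robot and the scene stay as the last step left them, time stands still between calls to the robot, and variables do not carry over. Pictures are saved under pics/ and viewed, on a budget of 10 in all, crops included, one or two more only if the job needs it, and the job is handed in when it is done.

```bash
ls; mkdir -p pics
python3 - <<'E'
from rig import env
import cv2, numpy as np
s=env.observe(); print(s['time_s'],s['position'],np.round(s['tool_rot'],3).tolist(),s['ft_force'],s['grip_width'])
for n in ('top','side'):
    im,d=env.get_image(n); cv2.imwrite(f'pics/{n}0.png',im[:,:,::-1]); np.save(f'{n}0.npy',d); np.save(f'{n}0im.npy',im)
    p=env.camera_params(n); print(n,{k:np.round(v,4).tolist() for k,v in p.items()}, (d>0).mean())
E
```

```text
pics
0.0 [ 0.21250366 -0.50697796  0.24769556] [[0.922, 0.387, -0.0], [0.387, -0.922, 0.002], [0.0, -0.002, -1.0]] [ 0.16808146 -0.11893053 -0.3336675 ] 0.08587770934448045
top {'K': [[369.6645, 0.0, 254.9898], [0.0, 369.6645, 197.4928], [0.0, 0.0, 1.0]], 'D': [0.0134, 0.0, 0.0, 0.0, 0.0], 'rvec': [2.1825, -2.1319, 0.1842], 'tvec': [0.0532, 0.6222, 0.9302]} 0.9958445231119791
side {'K': [[467.8945, 0.0, 252.0599], [0.0, 467.8945, 185.9422], [0.0, 0.0, 1.0]], 'D': [-0.0245, 0.0, 0.0, 0.0, 0.0], 'rvec': [2.2027, -0.1684, 0.0652], 'tvec': [-0.5878, 0.1733, 1.3296]} 0.9959818522135416
```

View pics/top0.png

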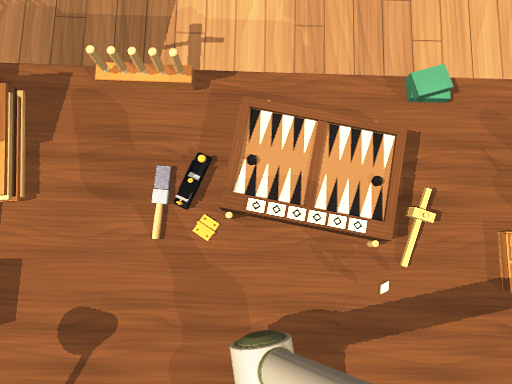

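View pics/side0.png

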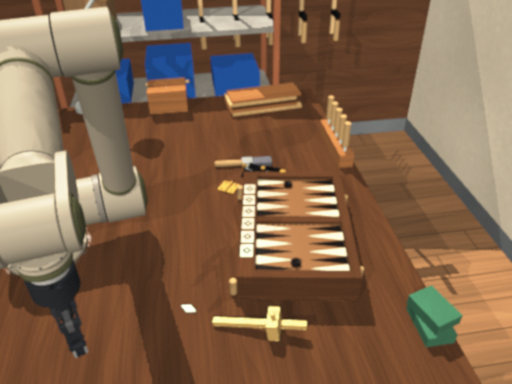

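The top view shows the six bone pieces in a row from px (257,205) to (358,225). The lozenge is at (384,287), the hinge at (206,227), and the front pegs at (229,214) and (375,243). The side view agrees. Next I'll locate the rail.

```bash
cat > h.py <<'E'
import cv2, numpy as np
from rig import env
def ray(n,px,z):
    p=env.camera_params(n); K=np.array(p['K']);D=np.array(p['D']);R=cv2.Rodrigues(np.array(p['rvec'],float))[0];t=np.array(p['tvec'],float).ravel()
    u=cv2.undistortPoints(np.array(px,float).reshape(-1,1,2),K,D).reshape(-1,2)
    d=np.c_[u,np.ones(len(u))]@R; c=-R.T@t
    return c+d*((z-c[2])/d[:,2])[:,None]
def proj(n,P):
    p=env.camera_params(n)
    return cv2.projectPoints(np.array(P,float).reshape(-1,1,3),np.array(p['rvec'],float),np.array(p['tvec'],float),np.array(p['K']),np.array(p['D']))[0].reshape(-1,2)
E
python3 - <<'E'
from h import *
def find(n,box,nm):
    im=np.load(f'{n}0im.npy'); x0,y0,x1,y1=box
    hsv=cv2.cvtColor(im,cv2.COLOR_RGB2HSV); m=((hsv[...,1]<70)&(hsv[...,2]>150)).astype(np.uint8)
    M=np.zeros_like(m);M[y0:y1,x0:x1]=m[y0:y1,x0:x1]
    cs,_=cv2.findContours(M,cv2.RETR_EXTERNAL,cv2.CHAIN_APPROX_NONE)
    out=[]
    for c in cs:
        if cv2.contourArea(c)>60:
            r=cv2.minAreaRect(c); mo=cv2.moments(c); out.append((mo['m10']/mo['m00'],mo['m01']/mo['m00'],cv2.contourArea(c)))
    return np.array(sorted(out))
t=find('top',(240,195,372,236),'t'); print(np.round(t,1).tolist())
s=find('side',(236,180,258,262),'s'); print(np.round(s,1).tolist())
for n,a in (('top',t),('side',s)):
    P=ray(n,a[:,:2],0.086); print(n,np.round(P,4).tolist())
    if len(P)==6:
        P=P[np.argsort(P[:,1])]; y=np.arange(6)*.052-.13
        print('fit',np.polyfit(y,P[:,0],1),np.polyfit(y,P[:,1],1))
d=np.load('top0.npy'); print('depth at pieces',[float(d[int(v),int(u)]) for u,v,_ in t])
p=env.camera_params('top');R=cv2.Rodrigues(np.array(p['rvec']))[0]
for u,v,_ in t:
    Z=d[int(v),int(u)]; q=cv2.undistortPoints(np.array([[[u,v]]]),np.array(p['K']),np.array(p['D'])).ravel()
    print(np.round(R.T@(np.array([q[0]*Z,q[1]*Z,Z])-np.array(p['tvec']).ravel()),4))
print('peg,loz,hinge',np.round(ray('top',[[229,214],[375,243],[384,287],[206,227]],[0.02]),3))
E
```

```text
[[255.7, 205.0, 189.5], [276.0, 209.0, 192.5], [296.2, 212.9, 193.0], [316.4, 216.9, 193.0], [320.8, 201.8, 105.5], [336.8, 220.7, 193.0], [344.0, 204.5, 138.5], [357.2, 224.8, 197.5], [366.5, 207.5, 143.5]]
[[246.7, 243.5, 301.5], [247.5, 223.0, 108.0], [248.1, 211.0, 105.0], [248.8, 199.6, 93.0], [248.9, 188.9, 78.5]]
top [[0.5957, 0.0665, 0.086], [0.5869, 0.0153, 0.086], [0.5782, -0.0357, 0.086], [0.5694, -0.0869, 0.086], [0.6079, -0.0981, 0.086], [0.5608, -0.1382, 0.086], [0.6024, -0.1568, 0.086], [0.5519, -0.1897, 0.086], [0.5963, -0.214, 0.086]]
side [[0.5568, -0.1676, 0.086], [0.5699, -0.0885, 0.086], [0.5785, -0.0381, 0.086], [0.5876, 0.0125, 0.086], [0.5952, 0.0634, 0.086]]
depth at pieces [0.9321101903915405, 0.9329403042793274, 0.929724931716919, 0.9308133721351624, 0.9477475881576538, 0.9318565726280212, 0.9490214586257935, 0.9299480319023132, 0.9506110548973083]
[0.5959 0.0664 0.084 ]
[0.5872 0.015  0.0831]
[ 0.5782 -0.0357  0.0862]
[ 0.5695 -0.087   0.085 ]
[ 0.6096 -0.1005  0.0741]
[ 0.561  -0.1387  0.0839]
[ 0.6041 -0.1602  0.0734]
[ 0.552  -0.1897  0.0857]
[ 0.598  -0.2185  0.0723]
peg,loz,hinge [[ 0.578  0.136  0.02 ]
 [ 0.51  -0.256  0.02 ]
 [ 0.395 -0.277  0.02 ]
 [ 0.542  0.196  0.02 ]]
```

Rail centre is about (0.574, -0.062), with the tavla yawed about -9.7°. I'll turn the tool to match (tool x = tavla x, tool y = -tavla y), shut the fingers and go above the right-hand end piece.

```bash
python3 -m handwheel '[[[0,0,0,0.1134],[0,0,0,0.1134],[0,0,0,0.1134],[0,0,0,0.1134],[0,0,0,0.1134]]]' 0 20
python3 -m handwheel '[[[0.0234,-0.0308,0,0],[0.0234,-0.0308,0,0],[0.0234,-0.0308,0,0],[0.0234,-0.0308,0,0],[0.0234,-0.0308,0,0]]]'
python3 -m handwheel '[[[0.0234,-0.0308,0,0],[0.0234,-0.0308,0,0],[0.0234,-0.0308,0,0],[0.0234,-0.0308,0,0],[0.0234,-0.0308,0,0]]]'
python3 -m handwheel '[[[0.0234,-0.0308,0,0],[0.0234,-0.0308,0,0],[0,0,0.03,0],[0,0,0.03,0],[0,0,0.03,0]]]'
python3 -m handwheel '[[[0,0,0.015,0],[0,0,0.01,0],[0,0,0,0],[0,0,0,0]]]'
python3 - <<'E'
from h import *
s=env.observe(); print(s['time_s'],s['position'],np.round(s['tool_rot'],4).tolist(),s['ft_force'],s['grip_width'])
E
```

```text
time_s: 0.52
position: [0.2125, -0.5071, 0.2479]
tool_rot: [[0.985, -0.175, -0.0], [-0.175, -0.985, 0.001], [-0.0, -0.001, -1.0]]
ft_force: [-0.3, -0.2, -0.4]
grip_width: 0.0257
time_s: 0.93
position: [0.3548, -0.3738, 0.2481]
tool_rot: [[0.985, -0.17, -0.0], [-0.17, -0.985, 0.001], [-0.0, -0.001, -1.0]]
ft_force: [0.3, 0.1, -0.7]
grip_width: 0.0002
time_s: 1.35
position: [0.4964, -0.2416, 0.2481]
tool_rot: [[0.986, -0.169, -0.0], [-0.169, -0.986, 0.0], [-0.0, -0.0, -1.0]]
ft_force: [0.8, -0.7, 1.2]
grip_width: -0.0002
time_s: 1.77
position: [0.5522, -0.1896, 0.157]
tool_rot: [[0.986, -0.168, 0.0], [-0.168, -0.986, -0.0], [0.0, 0.0, -1.0]]
ft_force: [1.4, -0.5, -1.3]
grip_width: -0.0003
time_s: 2.1
position: [0.5521, -0.1907, 0.1337]
tool_rot: [[0.986, -0.169, 0.0], [-0.169, -0.986, -0.0], [0.0, 0.0, -1.0]]
ft_force: [0.1, 0.1, 0.4]
grip_width: 0.0
2.1 [ 0.55209089 -0.19074227  0.1337326 ] [[0.9855, -0.1694, 0.0002], [-0.1694, -0.9855, -0.0002], [0.0002, 0.0001, -1.0]] [0.07117027 0.06051272 0.36539165] 4.206961544900913e-05
```

```bash
python3 -m handwheel '[[[0,0,0.01,0],[0,0,0.01,0],[0,0,0.006,0],[0,0,0,0],[0,0,0,0]]]' | grep -E "time|pos|ft"
python3 -m handwheel '[[[0,0,0.001,0],[0,0,0,0]]]' | grep -E "pos|ft"
python3 -m handwheel '[[[0,0,0.001,0],[0,0,0,0]]]' | grep -E "pos|ft"
python3 -m handwheel '[[[0,0,0.001,0],[0,0,0,0]]]' | grep -E "pos|ft"
```

```text
time_s: 2.52
position: [0.5518, -0.1905, 0.1071]
ft_force: [0.5, -0.1, 0.1]
position: [0.552, -0.1906, 0.1065]
ft_force: [-0.5, 0.4, -0.7]
position: [0.5519, -0.1906, 0.1054]
ft_force: [0.3, 0.5, -0.7]
position: [0.5518, -0.1905, 0.1042]
ft_force: [-0.6, -0.3, 0.5]
```

```bash
python3 -m handwheel '[[[0,0,0.0005,0],[0,0,0,0]]]' | grep -E "pos|ft"
python3 -m handwheel '[[[0,0,0.0005,0],[0,0,0,0]]]' | grep -E "pos|ft"
python3 -m handwheel '[[[0,0,0.0005,0],[0,0,0,0]]]' | grep -E "pos|ft"
```

```text
position: [0.5519, -0.1905, 0.1038]
ft_force: [-0.5, 0.6, -0.3]
position: [0.5519, -0.1905, 0.1032]
ft_force: [-0.3, 0.0, -0.1]
position: [0.5519, -0.1906, 0.1031]
ft_force: [-1.3, 0.5, 3.4]
```

Contact is at TCP z ≈ 0.103, and 3.4 N with no give means this piece is glued. I'll hop along the row to the same commanded height.

```bash
python3 -m handwheel '[[[0,0,0,0],[0,0,0,0]]]' | grep -E "pos|ft"
python3 -m handwheel '[[[0,0,-0.004,0],[0,-0.017,0,0],[0,-0.018,0,0],[0,-0.017,0,0],[0,0,0.002,0]]]' | grep -E "pos|ft"
python3 -m handwheel '[[[0,0,0.001,0],[0,0,0.0005,0],[0,0,0.0005,0],[0,0,0,0],[0,0,0,0]]]' | grep -E "time|pos|ft"
```

```text
position: [0.5519, -0.1906, 0.1031]
ft_force: [-1.5, 1.0, 4.2]
position: [0.561, -0.1369, 0.1051]
ft_force: [-0.1, 0.3, -0.9]
time_s: 4.52
position: [0.5606, -0.1398, 0.1031]
ft_force: [-0.8, 1.3, 3.4]
```

Second piece is also glued (3.4 N at z 0.1031). On to the next ones.

```bash
for i in 1; do python3 -m handwheel '[[[0,0,-0.004,0],[0,-0.017,0,0],[0,-0.018,0,0],[0,-0.017,0,0],[0,0,0.002,0]]]' >/dev/null
python3 -m handwheel '[[[0,0,0.001,0],[0,0,0.0005,0],[0,0,0.0005,0],[0,0,0,0],[0,0,0,0]]]' | grep -E "time|pos|ft"; done
python3 -m handwheel '[[[0,0,-0.004,0],[0,-0.017,0,0],[0,-0.018,0,0],[0,-0.017,0,0],[0,0,0.002,0]]]' >/dev/null
python3 -m handwheel '[[[0,0,0.001,0],[0,0,0.0005,0],[0,0,0.0005,0],[0,0,0,0],[0,0,0,0]]]' | grep -E "time|pos|ft"
```

```text
time_s: 5.35
position: [0.5695, -0.0888, 0.1031]
ft_force: [-2.0, -0.0, 3.1]
time_s: 6.18
position: [0.5783, -0.0375, 0.1029]
ft_force: [-0.4, -0.4, 0.7]
```

The fourth piece (0.578, -0.037) shows little force and sits lower. I'll press on it in small steps.

```bash
python3 -m handwheel '[[[0,0,0.0005,0],[0,0,0,0],[0,0,0,0]]]' | grep -E "pos|ft"
python3 -m handwheel '[[[0,0,0.0005,0],[0,0,0,0],[0,0,0,0]]]' | grep -E "pos|ft"
```

```text
position: [0.5784, -0.0371, 0.1024]
ft_force: [0.8, 0.3, 0.8]
position: [0.5784, -0.0369, 0.1019]
ft_force: [0.5, -1.8, 1.1]
```

It gives way, so this is the key. I'll sink it and press on to the catch bar.

```bash
python3 -m handwheel '[[[0,0,0.001,0],[0,0,0.001,0],[0,0,0.001,0],[0,0,0,0],[0,0,0,0]]]' | grep -E "pos|ft"
python3 -m handwheel '[[[0,0,0.0005,0],[0,0,0.0005,0],[0,0,0,0],[0,0,0,0]]]' | grep -E "pos|ft"
python3 -m handwheel '[[[0,0,0.0005,0],[0,0,0.0005,0],[0,0,0,0],[0,0,0,0]]]' | grep -E "pos|ft"
```

```text
position: [0.5784, -0.0368, 0.0988]
ft_force: [-0.2, -0.9, 1.2]
position: [0.5784, -0.0368, 0.0981]
ft_force: [0.3, -1.0, 4.2]
position: [0.5784, -0.0368, 0.0975]
ft_force: [-2.4, -0.5, 8.8]
```

```bash
python3 -m handwheel '[[[0,0,0.0005,0],[0,0,0.0005,0],[0,0,0,0],[0,0,0,0]]]' | grep -E "pos|ft"
python3 -m handwheel '[[[0,0,0.0005,0],[0,0,0.0005,0],[0,0,0,0],[0,0,0,0]]]' | grep -E "pos|ft"
python3 -m handwheel '[[[0,0,0.0005,0],[0,0,0.0005,0],[0,0,0,0],[0,0,0,0]]]' | grep -E "pos|ft"
```

```text
position: [0.5784, -0.0368, 0.0965]
ft_force: [-1.4, -0.5, 8.0]
position: [0.5784, -0.0369, 0.0953]
ft_force: [-0.3, -1.8, 6.7]
position: [0.5784, -0.0368, 0.0942]
ft_force: [-1.5, -1.9, 6.8]
```

```bash
python3 -m handwheel '[[[0,0,0.0005,0],[0,0,0.0005,0],[0,0,0,0],[0,0,0,0]]]' | grep -E "time|pos|ft"
python3 - <<'E'
from h import *
im,d=env.get_image('side'); cv2.imwrite('pics/side1.png',cv2.resize(im[140:320,170:390,::-1],None,fx=3,fy=3))
im,d=env.get_image('top'); np.save('top1.npy',d)
# drawer height map along tavla -x at several y (rail frame)
c=np.array([.5738,-.062]);ex=np.array([.9857,-.1685]);ey=np.array([.1685,.9857])
p=env.camera_params('top');R=cv2.Rodrigues(np.array(p['rvec'],float))[0];t=np.array(p['tvec']).ravel()
v,u=np.mgrid[0:384,0:512]
q=cv2.undistortPoints(np.stack([u,v],-1).reshape(-1,1,2).astype(float),np.array(p['K']),np.array(p['D'])).reshape(-1,2)
Z=d.ravel();W=(np.c_[q*Z[:,None],Z]-t)@R
a=(W[:,:2]-c)@ex;b=(W[:,:2]-c)@ey
for lo in range(-140,0,8):
    k=(a*1e3>=lo)&(a*1e3<lo+8)
    print(lo,[int(np.median(W[k&(abs(b-y)<.015),2])*1e3) if (k&(abs(b-y)<.015)).any() else None for y in (-.12,-.06,-.0,.06,.12)])
E
```

```text
time_s: 9.1
position: [0.5784, -0.0368, 0.0933]
ft_force: [-0.7, -1.9, 7.2]
-140 [0, None, 469, 485, 0]
-132 [0, None, 461, 475, 0]
-124 [-1, None, 450, 465, 1008]
-116 [0, None, 436, 454, 0]
-108 [None, None, 424, 443, 0]
-100 [None, None, 417, 431, 0]
-92 [None, None, 415, 421, 0]
-84 [None, None, 414, 415, 0]
-76 [63, None, 412, 413, 42]
-68 [63, None, 403, 411, 63]
-60 [23, None, 370, 408, 23]
-52 [24, None, 351, 406, 23]
-44 [25, None, 354, 345, 23]
-36 [21, 24, 363, 357, 23]
-28 [84, 24, 369, 366, 25]
-20 [85, 25, 373, 371, 85]
-12 [86, None, 375, 374, 85]
-4 [85, None, 375, 375, 84]
```

Depth shows the drawer out about 50 mm: board top at z 63 around -72 to -62 in the rail frame, and floor at 23. The key force stayed below 9 N. Now I'll lift and go above the gap, centred at rail x -44, y 0.

```bash
python3 -m handwheel '[[[0,0,-0.008,0],[0,0,-0.012,0],[0,0,-0.012,0],[-0.015,0.009,0,0],[-0.015,0.009,0,0]]]' | grep -E "pos|ft"
python3 -m handwheel '[[[-0.0145,0.0076,0,0],[0,0,0,0],[0,0,0,0],[0,0,0,0]]]' | grep -E "time|pos|ft"
python3 - <<'E'
from h import *
s=env.observe(); P=s['position']; d=P[:2]-[.5738,-.062]; print(d@[.9857,-.1685],d@[.1685,.9857])
im,_=env.get_image('side'); cv2.imwrite('pics/side2.png',cv2.resize(im[140:320,150:390,::-1],None,fx=3,fy=3))
im,_=env.get_image('wrist'); cv2.imwrite('pics/wrist2.png',im[:,:,::-1])
E
```

```text
position: [0.5455, -0.0492, 0.1253]
ft_force: [0.2, -0.4, -0.5]
time_s: 9.95
position: [0.5307, -0.0543, 0.125]
ft_force: [-0.3, -0.4, 0.3]
-0.043758588262758906 0.0002979892067925098
```

View pics/wrist2.png

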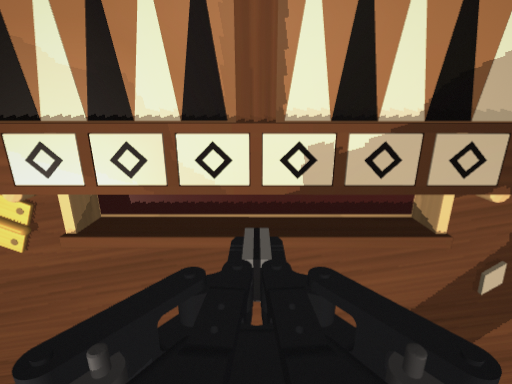

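The wrist view shows the fingers centred on the drawer. The board's top edge runs along rows ~217–235, the dark gap along rows 195–215, and the rail's front edge at row 194. I'll check these edges metrically.

Run:
```python
from h import *
f=lambda W:[((w[:2]-np.array([.5738,-.062]))@[.9857,-.1685]*1e3).round(1) for w in W]
print('rail front',f(ray('wrist',[[180,194],[330,194]],.086)))
print('board',f(ray('wrist',[[180,217],[330,217],[180,235],[330,235],[65,236],[447,236]],.064)))
print('board y',[((w[:2]-np.array([.5738,-.062]))@[.1685,.9857]*1e3).round(1) for w in ray('wrist',[[65,236],[447,236]],.064)])
```

```text
rail front [np.float64(-20.8), np.float64(-20.8)]
board [np.float64(-45.4), np.float64(-45.4), np.float64(-60.1), np.float64(-60.0), np.float64(-60.9), np.float64(-60.9)]
board y [np.float64(145.5), np.float64(-144.4)]
```

Run:
```python
from h import *
c=np.array([.5738,-.062]);ex=np.array([.9857,-.1685]);ey=np.array([.1685,.9857])
W=lambda x,y,z:[*(c+x*ex+y*ey),z]
p=env.camera_params('wrist');R=cv2.Rodrigues(np.array(p['rvec'],float))[0];C=-R.T@np.array(p['tvec']).ravel()
print('cam rail frame',(C[:2]-c)@ex,(C[:2]-c)@ey,C[2],'axis',R[2])
for x,z in((-.062,.064),(-.072,.064),(-.062,.023),(-.072,.016),(-.022,.086),(-.022,.023)):
    print(x,z,proj('wrist',[W(x,.15,z),W(x,-.15,z)]).round().tolist())
im,d=env.get_image('wrist')
for v in range(186,246,4):
  o=[]
  for u in (150,360):
    Z=d[v,u]; q=cv2.undistortPoints(np.array([[[u,v]]],float),np.array(p['K']),np.array(p['D'])).ravel()
    w=R.T@(np.array([q[0]*Z,q[1]*Z,Z])-np.array(p['tvec']).ravel()); o.append((round(float((w[:2]-c)@ex)*1e3),round(float(w[2])*1e3)))
  print(v,o)
```

```text
cam rail frame 0.02977885660747358 -0.00010695578260263987 0.2509535821879612 axis [-0.28216772  0.04948879 -0.9580878 ]
-0.062 0.064 [[59.0, 237.0], [454.0, 237.0]]
-0.072 0.064 [[62.0, 249.0], [451.0, 249.0]]
-0.062 0.023 [[91.0, 217.0], [422.0, 217.0]]
-0.072 0.016 [[97.0, 224.0], [416.0, 224.0]]
-0.022 0.086 [[22.0, 196.0], [491.0, 196.0]]
-0.022 0.023 [[83.0, 174.0], [431.0, 174.0]]
186 [(-15, 88), (-15, 86)]
190 [(-18, 87), (-18, 87)]
194 [(-21, 86), (-21, 87)]
198 [(-43, 26), (-43, 25)]
202 [(-47, 25), (-47, 25)]
206 [(-51, 24), (-51, 24)]
210 [(-55, 24), (-55, 24)]
214 [(-58, 26), (-59, 24)]
218 [(-61, 27), (-62, 25)]
222 [(-61, 37), (-62, 35)]
226 [(-61, 45), (-61, 44)]
230 [(-61, 53), (-62, 52)]
234 [(-61, 60), (-61, 60)]
238 [(-62, 64), (-63, 64)]
242 [(-66, 65), (-65, 65)]
```

View pics/side2.png

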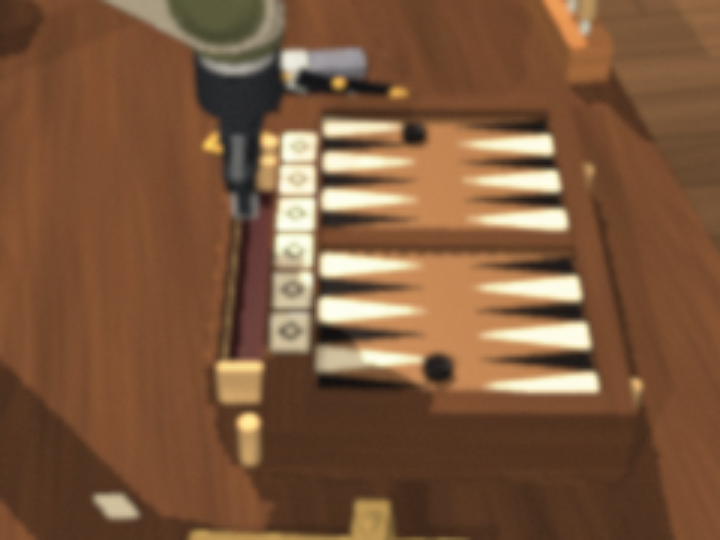

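The inner face of the board is at -61.5 (rows 218–236 are that face, seen from the tavla side) and the rail front is at -21. The side picture shows the drawer out and the fingers over the gap. I'll descend at -42.

```bash
python3 -m handwheel '[[[0.002,0,0.015,0],[0,0,0.015,0],[0,0,0.01,0],[0,0,0,0],[0,0,0,0]]]' | grep -E "pos|ft"
python3 -m handwheel '[[[0,0,0.012,0],[0,0,0.012,0],[0,0,0,0],[0,0,0,0]]]' | grep -E "time|pos|ft"
python3 -m handwheel '[[[-0.003,0,0,0],[-0.003,0,0,0],[-0.002,0,0,0],[0,0,0,0]]]' | grep -E "time|pos|ft"
```

```text
position: [0.5322, -0.0547, 0.0846]
ft_force: [-0.4, -0.3, -0.3]
time_s: 10.85
position: [0.5323, -0.0549, 0.0613]
ft_force: [-0.7, -0.3, -0.1]
time_s: 11.18
position: [0.5239, -0.0534, 0.0614]
ft_force: [-0.4, -0.3, -0.7]
```

```bash
python3 -m handwheel '[[[-0.002,0,0,0],[-0.003,0,0,0],[-0.004,0,0,0],[-0.004,0,0,0],[-0.004,0,0,0]]]' | grep -E "time|pos|ft"
python3 -m handwheel '[[[-0.004,0,0,0],[-0.004,0,0,0],[-0.004,0,0,0],[-0.004,0,0,0],[-0.004,0,0,0]]]' | grep -E "time|pos|ft"
python3 -m handwheel '[[[-0.003,0,0,0],[-0.003,0,0,0],[-0.003,0,0,0],[-0.003,0,0,0],[0,0,0,0]]]' | grep -E "time|pos|ft"
python3 - <<'E'
from h import *
s=env.observe(); P=s['position']; d=P[:2]-[.5738,-.062]; print(d@[.9857,-.1685],d@[.1685,.9857])
E
```

```text
time_s: 11.6
position: [0.5073, -0.0507, 0.061]
ft_force: [2.1, -0.8, 2.6]
time_s: 12.02
position: [0.4874, -0.0472, 0.0608]
ft_force: [1.8, -1.1, 1.0]
time_s: 12.43
position: [0.475, -0.0449, 0.0606]
ft_force: [0.5, -0.1, -0.7]
-0.10027275336215043 0.00021923823502590685
```

```bash
python3 -m handwheel '[[[-0.0015,0,0,0],[-0.0015,0,0,0],[-0.001,0,0,0],[0,0,0,0]]]' | grep -E "time|pos|ft"
python3 -m handwheel '[[[-0.0005,0,0,0],[-0.0005,0,0,0],[0,0,0,0],[0,0,0,0]]]' | grep -E "time|pos|ft"
python3 -m handwheel '[[[-0.0005,0,0,0],[-0.0005,0,0,0],[0,0,0,0],[0,0,0,0]]]' | grep -E "time|pos|ft"
```

```text
time_s: 12.77
position: [0.4716, -0.0444, 0.0607]
ft_force: [-0.4, -0.1, -0.1]
time_s: 13.1
position: [0.4709, -0.0443, 0.0608]
ft_force: [0.5, -0.2, -1.3]
time_s: 13.43
position: [0.4701, -0.0442, 0.0609]
ft_force: [1.3, 0.4, -0.9]
```

```bash
python3 -m handwheel '[[[-0.0005,0,0,0],[-0.0005,0,0,0],[0,0,0,0],[0,0,0,0]]]' | grep -E "time|pos|ft"
python3 -m handwheel '[[[-0.0005,0,0,0],[-0.0005,0,0,0],[0,0,0,0],[0,0,0,0]]]' | grep -E "time|pos|ft"
python3 -m handwheel '[[[-0.0005,0,0,0],[-0.0005,0,0,0],[0,0,0,0],[0,0,0,0]]]' | grep -E "time|pos|ft"
```

```text
time_s: 13.77
position: [0.4701, -0.0442, 0.0609]
ft_force: [7.2, 0.4, -4.9]
time_s: 14.1
position: [0.47, -0.0442, 0.061]
ft_force: [9.8, 0.9, -7.8]
time_s: 14.43
position: [0.4699, -0.0442, 0.0611]
ft_force: [14.3, 1.8, -9.9]
```

Force climbs to 14 N with no motion, so the drawer is at its stop. I'll back off into the gap, lift clear and look.

```bash
python3 -m handwheel '[[[0.003,0,0,0],[0.006,0,0,0],[0.006,0,0,0],[0,0,0,0]]]' | grep -E "time|pos|ft"
python3 -m handwheel '[[[0,0,-0.015,0],[0,0,-0.03,0],[0,0,-0.03,0],[0,0,-0.04,0],[0,0,-0.03,0]]]' | grep -E "time|pos|ft"
python3 -m handwheel '[[[-0.035,0,0,0],[-0.035,0,0,0],[-0.035,0,0,0],[0,0,0,0],[0,0,0,0]]]' | grep -E "time|pos|ft"
python3 - <<'E'
from h import *
c=np.array([.5738,-.062]);ex=np.array([.9857,-.1685]);ey=np.array([.1685,.9857])
for n in('wrist','top','side'):
    im,d=env.get_image(n); cv2.imwrite(f'pics/{n}3.png',im[:,:,::-1])
    p=env.camera_params(n);R=cv2.Rodrigues(np.array(p['rvec'],float))[0];t=np.array(p['tvec']).ravel()
    v,u=np.mgrid[0:384,0:512]
    q=cv2.undistortPoints(np.stack([u,v],-1).reshape(-1,1,2).astype(float),np.array(p['K']),np.array(p['D'])).reshape(-1,2)
    Z=d.ravel();W=(np.c_[q*Z[:,None],Z]-t)@R
    a=(W[:,:2]-c)@ex;b=(W[:,:2]-c)@ey
    k=(Z>0)&(abs(W[:,2]-.064)<.003)&(a<-.03)&(a>-.16)&(abs(b)<.14)&(abs(b)>.09)
    if k.any(): print(n,k.sum(),'board x pct',np.percentile(a[k],[2,50,98]))
    if n!='wrist':
        im0=np.load(f'{n}0im.npy').astype(int); df=(abs(im.astype(int)-im0).max(2)>40).astype(np.uint8)
        cs,_=cv2.findContours(df,0,2); print(n,[cv2.boundingRect(x) for x in cs if cv2.contourArea(x)>25])
E
cd pics; python3 -c "
import cv2,numpy as np
a,b=cv2.imread('top3.png'),cv2.imread('side3.png'); cv2.imwrite('both3.png',np.vstack([a[60:330,100:500],cv2.resize(b[130:350,150:400],(400,300))]))"
```

```text
time_s: 14.77
position: [0.4828, -0.0465, 0.0609]
ft_force: [0.5, 0.7, -0.3]
time_s: 15.18
position: [0.4816, -0.0461, 0.2084]
ft_force: [0.0, -0.3, 0.1]
time_s: 15.6
position: [0.3772, -0.0281, 0.2061]
ft_force: [1.2, -0.3, -0.3]
wrist 1160 board x pct [-0.1245377  -0.11998903 -0.1152848 ]
top 153 board x pct [-0.12650983 -0.12165875 -0.11702549]
top [(469, 278, 43, 35), (201, 278, 311, 106), (240, 213, 233, 84)]
side 86 board x pct [-0.12511422 -0.11920177 -0.09752689]
side [(136, 356, 15, 28), (226, 334, 29, 50), (29, 287, 10, 13), (105, 285, 32, 99), (183, 276, 67, 108), (201, 259, 37, 16), (119, 232, 59, 103), (84, 223, 23, 24), (199, 220, 10, 41), (206, 204, 34, 55), (211, 191, 32, 12), (0, 167, 101, 191), (67, 106, 80, 119), (49, 55, 39, 96), (76, 53, 110, 136), (115, 23, 7, 20), (51, 4, 67, 49), (0, 0, 69, 187), (23, 0, 9, 8)]
```

View pics/both3.png

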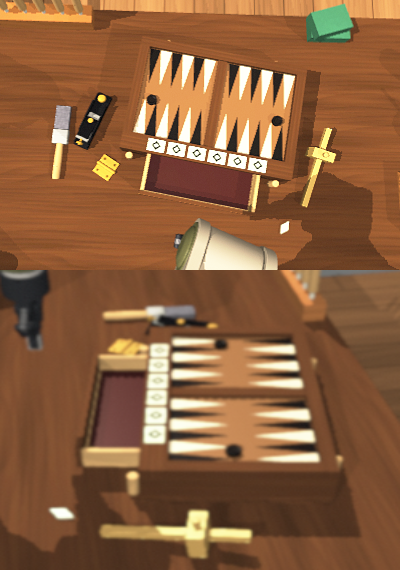

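The combined picture shows the drawer fully out, in the top view at px (145–255,155–210). The checkers, lozenge, hinge, plane, gauge and brush are where they were, and the arm is clear. The board's mid-line reads -120 to -122 mm, against -122 expected at the stop. Handing in.

```bash
python3 -c "
from rig import env
print(env.close_job(), env.observe()['time_s'])"
```

```text
the job is handed in; nothing more can be done
the job is handed in; nothing more can be done
```

The hidden drawer is fully out at its stop, and I handed the job in at about 16 s of robot time.

- **Finding the key:** I felt along the row from the right with the fingers shut. The first three pieces held firm at about 3–4 N. The fourth from the right gave way under about 1 N, and I did not touch the other two.
- **Pressing it:** I pushed the key and its catch bar down until the drawer sprang out about 50 mm. I stopped about 4.7 mm into the bar's 6 mm, past the point where the latch lets go. The highest force I read on the bone was 8.8 N.
- **Drawing it out:** I hooked the shut fingers behind the drawer's front board and pulled until it stopped moving, with the force rising to about 14 N. Then I backed off and lifted clear.

**Last checks:**
- **Drawer position:** the front board reads at -121.7 mm in the top camera and about -120 mm in the wrist and side cameras, against -122 mm expected at the stop. That 2 mm spread is within the calibration.
- **Bystanders:** the top picture changed only around the arm, the drawer and their shadows, so everything else looks unmoved. The side picture's changes could not be separated from the arm and drawer, so there I judged by eye.
- **Contact:** the last wrist readings were about 1 N or less, and the robot was touching nothing.

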